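Shorten the probe tube by one hole on the indexing slide

ROBOT

A 7-joint arm with a two-finger parallel gripper is mounted at the origin on a cart in front of the work surface, level with it; the furniture and walls round the work are solid. World frame = base frame: x ahead of the robot, y to its left, z up, the work surface at z = 0. Lengths are in m, angles in rad, forces in N, time in s.
With the tool pointing down it reaches from about 0.425 to 0.95 m from the base axis. Payload 4.7 kg.
Tool frame: the origin (TCP) lies midway between the tips of the shut fingers; the grasp point (between the pads) lies 19 mm behind it; z points along the fingers, y is the line along which they close (so a half turn about z gives the same grasp; the last joint's range is limited). The gripper opens to 85 mm and grips with 20 to 120 N. Pads are 22 mm wide; open, the fingers measure 114 mm over their backs; the gripper's body (76 mm by 85 mm) begins 54 mm behind the grasp point. The pads swing forward as they close: fully open they stand 13 mm farther back than shut.
Start: joints at [1.14, 0.469, -0.049, 1.532, 0.024, 1.141, -0.082], TCP at [0.264, -0.621, 0.231] pointing down, gripper open.
Joint ranges: [-2.59, 2.59], [-0.33, 1.99], [-1.39, 1.29], [0.1, 2.45], [-1.04, 4.18], [0.21, 1.99], [-2.66, 2.66]. Speed limits (rad/s): [2.57, 2.57, 3.14, 3.14, 3.14, 3.14, 3.14].

INTERFACE

Orientations are given as a unit quaternion [x, y, z, w].
In Python, from cell import read_state, camera, sign_off gives the robot as it stands. The module is installed in compiled form; this text tells all that it offers.
- The arm moves only by the shell command python3 -m inch 'ROWS' [FORCE]. ROWS is text: rows parted by semicolons, each of 7 numbers parted by spaces: the shift along the tool's x, y, z as a fraction of full scale, then the turn, a rotation vector about the tool's x, y, z as a fraction of full scale, then the finger opening in mm, from 0 to 85.4. A call has 1 to 10 rows; each row shifts and turns the commanded pose from where the row before left it, along the tool's axes as they then stand; what a row does not reach is not made up. Full scale, the value 1, is 0.4 m for a shift and 0.08 rad for a turn. A row lasts 1/12 s, in which the tool goes at most 41.7 mm and 7.16 degrees, less where a joint would pass 70% of its speed; a pose out of reach is approached as far as the arm can. A call with a number of a shift or a turn outside -1 to 1 is refused whole. A call with a gripper value outside its range is refused whole. The fingers move at their own pace and stop on an object; FORCE is the grip in N (left out, the last holds). Time passes only in rows, so rows that do not move let the fingers close. It gives the time, the measured TCP pose, the force, the opening and the grip force at its end, in the units of the state.
- read_state(): the state, without advancing time (a new reading comes with each control period).
- camera(name): name is "side" or "top" or "wrist"; returns a dict with "img" (384x512x3 uint8, red, green, blue), "range_z" (384x512 float32, m along the optical axis (not along the pixel's ray), 0 where there is no reading), "K" (3x3 intrinsics, pixels), "rvec" (rotation vector, rad) and "tvec" (3), from world to camera coordinates, as OpenCV has them; the wrist camera has in their place "mount" (4x4, takes a point from camera to tool coordinates, whose origin is the TCP and whose axes are the flange's). Camera axes: x right, y down, z forward; pixel columns grow to the right and rows downward; lengths in m; the calibration is good to about 2 mm. A picture is of the moment at which its call begins: read the wrist's pose just before it.
- sign_off(): hands the job in; it is judged then, once.
The state is a dict: "clock": time; "joint_positions": joint angles; "joint_velocities": joint speeds; "effort": joint torques, N m; "ee_pos": TCP position; "tcp_rot": TCP orientation; "wrist_force": force on the tool from outside, world axes, zero at the start; "torque": the same for the moment, N m; "finger_gap": finger opening in m; "finger_force": force on a finger pad.
Only numpy, scipy, OpenCV 4.12 (cv2) and the standard library are available. Lean on these libraries where they do the work, as an engineer would, in place of code of your own. Each camera call takes 0.05 s, during which the arm holds its last target. There are 200 camera calls.

TASK

The probe tube on the indexing slide has to be drawn in by one hole. First lift the loose cover plate off its two locating pins and set it down flat on the free worktop, clear of the slide (there is room to the left); then pull the black plunger knob up to free its pin, slide the carriage to the very next hole toward where the cover was, and let the pin go fully home there. Finish with the gripper still holding the knob and the pin home, and leave the vials and other things around where they are.

Things in the scene. Friction and masses are not known exactly. Their poses are not given: they have to be found in the camera images.
- slide_rail: Fixed indexing slide: dark base 94 x 270 x 10 mm, on it a strip 74 mm wide, top at height 30 mm, with guide bars to 35 mm. Origin: middle of the underside, on the worktop. +y runs along the strip the way the probe tube is drawn in (from the tube's end toward the cover), z up. Pin holes 13 mm wide on the centre line at y = -80 (pin starts here), -40, 0 and +40 mm.
- probe_end (a point): Tip of the thin probe tube fixed to the carriage, which sticks out of a sleeve at the slide's -y end, 46 mm above the worktop, at slide_rail y = -250 mm at the start. An end block 50 mm wide and 68 mm high stands at slide_rail y = -128 to -114 mm.
- next_hole (a point): Mouth of the next hole, slide_rail y = -40 mm, on the strip's top face, 30 mm above the worktop; under the cover at the start.
- carriage (a joint): Travel along slide_rail +y of the carriage (block 46 mm wide, 50 mm along the slide, top at height 58 mm, with a collar to 66 mm), m: 0 = first hole (start), 0.040 = next hole, 0.080 = third; end stops at -0.002 and 0.085. Friction about 2 N; with the pin out it stays where left. The cover on its pins blocks its way.
- plunger (a joint): Lift of the lock plunger in the carriage, m: 0 = pin fully home in a hole (start), 0.012 = tip clear of the strip, 0.016 = upper stop. A spring pushes it down, about 5 N when home, 9 N at the stop. The 10 mm pin has a rounded tip and about 1.5 mm play to each side in a hole; between holes it rides on the strip at 0.012.
- knob_center (a point): Middle of the plunger's round black knob on top of the carriage: upright cylinder 26 mm across, 28 mm high (14 mm above and below this point); 84 mm above the worktop when the pin is home. Moves with plunger and carriage; moving it along the slide moves the carriage.
- cover: Loose aluminium plate 72 x 140 x 5 mm, about 0.18 kg, its two 11 mm holes over two upright 8 mm locating pins on the slide, at slide_rail (-28, -25) and (28, 65) mm, tops at height 52 mm. Origin: middle of its underside, 35 mm above the worktop at the start; long side along its y, then parallel to slide_rail y. To come off it rises at least 18 mm straight up.
- cover_handle (a point): Middle of the bar of the cover's bridge handle, 35 mm above the cover's underside (70 mm above the worktop at the start). Bar 74 mm long along the cover's y, 12 mm wide along its x, 11 mm thick, 25 mm of free space below it; legs 10 mm thick at 32 mm either side of the middle.
- scissors: Scissors with green handles, 206 x 84 x 11 mm, lying on the worktop at the far left; a bystander.
- pipette: Long white and blue pipette, 252 mm long, lying near the robot, on the right; a bystander.
- tip_box: Blue box with clear lid, 82 x 120 x 71 mm, behind the slide; a bystander.
- stapler: Red and black stapler, 134 mm long, at the back left; a bystander.
- vial_a_center (a point): Middle of a small capped vial, 23 mm across and 51 mm high, standing beside the slide on the robot's side; a bystander.
- vial_b_center (a point): Middle of another such vial, 23 mm across and 51 mm high, standing beside the slide on the robot's side further to the left; a bystander.
Things that resemble listed ones, but are neither listed nor needed, are in the scene too. What is meant by the cover is not orange, and is the larger of those in its own colour.

How it is judged:
By the outcome, as a careful person would: the job done as asked, in the order asked, and still so for the second after the job is handed in, while the arm keeps its last pose, push and grip.
It also fails if it takes over 54 s, if anything falls off the work surface, if the arm or the gripper's body presses on something with over 40 N, if the wrist force passes 120 N, or if a joint passes its speed limit or range.

## Working session

There is one attempt and no reset: what is moved stays moved. The work goes in short steps, Python scripts to look and compute and a shell command to move; the robot and the scene stay as the last step left them, time stands still between calls to the robot, and variables do not carry over. Pictures are saved under pics/ and viewed, at most 10 in all, crops included, and the job is handed in when it is done.

```bash
mkdir -p pics
cat > h.py <<'E'
import numpy as np, cv2
from cell import read_state, camera
from scipy.spatial.transform import Rotation as R
def pose(c,s=None):
    if 'mount' in c:
        T=np.eye(4);T[:3,:3]=R.from_quat(s['tcp_rot']).as_matrix();T[:3,3]=s['ee_pos'];return T@np.array(c['mount'])
    T=np.eye(4);T[:3,:3]=cv2.Rodrigues(np.array(c['rvec'],float))[0];T[:3,3]=np.ravel(c['tvec']);return np.linalg.inv(T)
def cloud(c,s=None):
    z=c['range_z'];K=c['K'];v,u=np.mgrid[:z.shape[0],:z.shape[1]]
    P=np.stack([(u-K[0,2])/K[0,0]*z,(v-K[1,2])/K[1,1]*z,z],-1)
    T=pose(c,s);W=P@T[:3,:3].T+T[:3,3];W[z<=0]=np.nan;return W
def save(n,im): cv2.imwrite('pics/'+n,cv2.cvtColor(im,cv2.COLOR_RGB2BGR))
E
python3 - <<'E'
from h import *
s=read_state();print(s['clock'],s['ee_pos'],s['tcp_rot'],s['finger_gap'])
for n in('top','side'):
    c=camera(n);np.savez(n,**{k:np.array(v) for k,v in c.items()});save(n+'0.png',c['img']);print(n,pose(c).round(3).tolist(),c['K'].tolist())
E
```

```text
0.0 [ 0.26376432 -0.6206969   0.23023652] [ 9.79879321e-01  1.99588377e-01 -2.25426177e-04 -9.71789775e-04] 0.08530586541808215
top [[0.006, -0.983, 0.182, 0.322], [-1.0, -0.006, -0.0, 0.113], [0.001, -0.182, -0.983, 1.38], [0.0, 0.0, 0.0, 1.0]] [[358.53001428974795, 0.0, 250.23317973060313], [0.0, 358.53001428974795, 188.7113077576119], [0.0, 0.0, 1.0]]
side [[-0.895, -0.2, 0.399, 0.103], [-0.446, 0.417, -0.792, 1.019], [-0.008, -0.886, -0.463, 0.609], [0.0, 0.0, 0.0, 1.0]] [[397.5975616314974, 0.0, 254.78260327484404], [0.0, 397.5975616314974, 191.8539390803593], [0.0, 0.0, 1.0]]
```

View pics/top0.png

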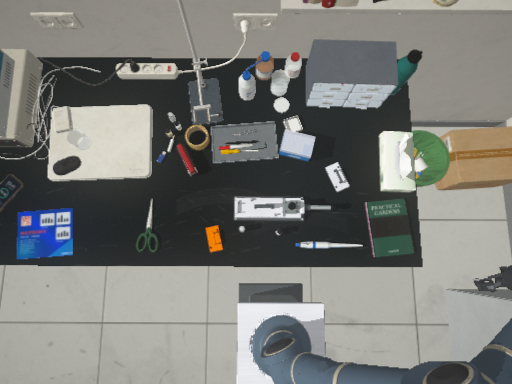

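View pics/side0.png

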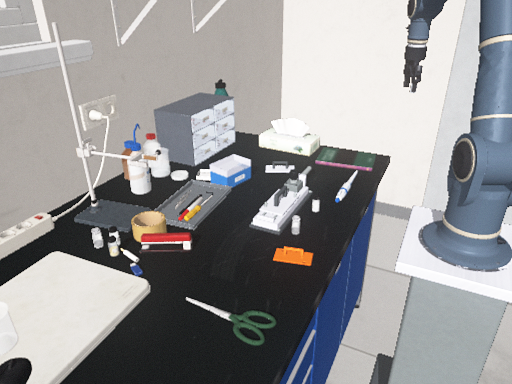

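Top view: the slide runs from (235,208) to about (305,208), with the knob near (290,203), the probe to the right at (330,208) and vials at (241,228) and (279,232). Cover candidates: the silver plate on the slide (262,208), the orange plate (213,238), and the small silver plate (337,177). The one on the slide fits because it is silver, the larger of the two, and on the pins. I'll confirm this in a crop and measure.

Run:
```python
from h import *
t=dict(np.load('top.npz'));sd=dict(np.load('side.npz'))
a=cv2.resize(t['img'][160:255,200:360],(800,475),interpolation=cv2.INTER_CUBIC)
save('crop.png',a)
W=cloud(t)
for n,(u0,u1,v0,v1) in dict(slide=(228,312,192,224),small=(322,352,160,194),orange=(202,226,222,256)).items():
    w=W[v0:v1,u0:u1].reshape(-1,3)
    for lo,hi in((.004,.02),(.025,.045),(.05,.062),(.062,.08),(.085,.11)):
        q=w[(w[:,2]>lo)&(w[:,2]<hi)]
        if len(q)>5: print(n,lo,len(q),q.min(0).round(3),q.max(0).round(3),np.median(q,0).round(3))
for p in((241,228),(279,232),(213,238),(148,240)): print(p,W[p[1],p[0]].round(3))
```

```text
slide 0.004 526 [ 0.443 -0.124  0.004] [0.565 0.199 0.02 ] [0.465 0.041 0.01 ]
slide 0.025 924 [ 0.464 -0.076  0.025] [0.538 0.171 0.045] [0.496 0.064 0.039]
slide 0.05 156 [ 0.472 -0.114  0.05 ] [0.533 0.106 0.062] [ 0.499 -0.056  0.057]
slide 0.062 154 [ 0.479 -0.09   0.062] [0.524 0.099 0.08 ] [0.5   0.005 0.071]
slide 0.085 46 [ 0.488 -0.05   0.086] [ 0.512 -0.027  0.104] [ 0.5   -0.038  0.099]
small 0.004 337 [ 0.561 -0.285  0.004] [ 0.695 -0.167  0.02 ] [ 0.629 -0.227  0.006]
small 0.025 37 [ 0.603 -0.24   0.027] [ 0.652 -0.215  0.039] [ 0.628 -0.229  0.031]
orange 0.004 233 [0.322 0.207 0.004] [0.446 0.297 0.015] [0.385 0.25  0.006]
orange 0.025 24 [0.362 0.243 0.025] [0.406 0.255 0.033] [0.382 0.251 0.029]
(241, 228) [0.42  0.146 0.05 ]
(279, 232) [0.406 0.006 0.053]
(213, 238) [0.384 0.251 0.027]
(148, 240) [0.376 0.497 0.015]
```

View pics/crop.png

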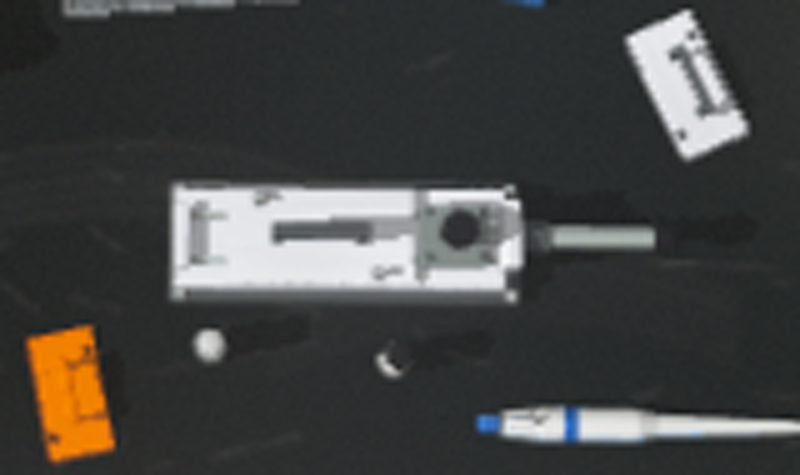

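The crop confirms it: the silver plate with the bridge handle on the slide is at crop (200–420, 240), and its hole and pin marks show at (265,197) and (385,271). The small silver plate (690,85) and the orange one (70,395) are look-alikes. Next I turn the tool so its x points along world +y.

```bash
python3 -m inch '0 0 0 0 0 -1 85;0 0 0 0 0 -1 85;0 0 0 0 0 -1 85;0 0 0 0 0 -1 85;0 0 0 0 0 -1 85;0 0 0 0 0 -1 85;0 0 0 0 0 -1 85;0 0 0 0 0 -1 85;0 0 0 0 0 -1 85;0 0 0 0 0 -1 85'
python3 -m inch '0 0 0 0 0 -1 85;0 0 0 0 0 -1 85;0 0 0 0 0 -1 85;0 0 0 0 0 -1 85;0 0 0 0 0 -0.65 85;0 0 0 0 0 0 85;0 0 0 0 0 0 85'
```

```text
clock: 0.93
ee_pos: [0.2638, -0.6209, 0.2307]
tcp_rot: [0.824, 0.567, 0.0, -0.001]
wrist_force: [0.9, 0.1, -0.3]
finger_gap: 0.085
finger_force: 0.0
clock: 1.52
ee_pos: [0.2638, -0.6211, 0.2308]
tcp_rot: [0.707, 0.708, 0.0, -0.0]
wrist_force: [0.4, -0.1, -0.3]
finger_gap: 0.0847
finger_force: 0.0
```

```bash
python3 -m inch '0.06 0.02 -0.01 0 0 0 85;0.08 0.03 -0.01 0 0 0 85;0.08 0.03 -0.01 0 0 0 85;0.08 0.03 -0.01 0 0 0 85;0.08 0.03 -0.01 0 0 0 85;0.08 0.03 -0.01 0 0 0 85;0.08 0.03 -0.01 0 0 0 85;0.08 0.03 -0.01 0 0 0 85;0.08 0.03 -0.01 0 0 0 85;0.08 0.03 -0.01 0 0 0 85'
python3 -m inch '0.08 0.03 -0.01 0 0 0 85;0.08 0.03 -0.01 0 0 0 85;0.08 0.03 -0.01 0 0 0 85;0.08 0.03 -0.01 0 0 0 85;0.08 0.03 -0.01 0 0 0 85;0.08 0.03 -0.01 0 0 0 85;0.08 0.03 -0.01 0 0 0 85;0.08 0.03 -0.01 0 0 0 85;0.06 0.02 0 0 0 0 85;0 0 0 0 0 0 85'
python3 - <<'E'
from h import *
s=read_state();print(s['clock'],s['ee_pos'],s['tcp_rot'])
c=camera('wrist');save('w1.png',c['img']);np.savez('w1',s=[0],**{k:np.array(v) for k,v in c.items()})
W=cloud(c,s);print(pose(c,s).round(3).tolist())
for lo,hi in((.004,.02),(.027,.033),(.037,.045),(.05,.062),(.0705,.08),(.092,.11)):
    m=(W[...,2]>lo)&(W[...,2]<hi)&(abs(W[...,0]-.5)<.07)&(abs(W[...,1]-.04)<.15)
    q=W[m]
    if len(q)>5: 
        r=cv2.minAreaRect(q[:,:2].astype(np.float32)*1000);print(lo,len(q),np.percentile(q,1,axis=0).round(4),np.percentile(q,99,axis=0).round(4),np.median(q,0).round(4),np.round(r[0],1),np.round(r[1],1),r[2])
E
```

```text
clock: 2.35
ee_pos: [0.3793, -0.3072, 0.2716]
tcp_rot: [0.707, 0.708, -0.0, 0.0]
wrist_force: [1.4, -0.5, -0.2]
finger_gap: 0.0854
finger_force: 0.0
clock: 3.18
ee_pos: [0.4833, -0.0222, 0.3041]
tcp_rot: [0.703, 0.711, 0.002, -0.0]
wrist_force: [-0.8, 0.3, 0.3]
finger_gap: 0.0848
finger_force: 0.0
3.1833 [ 0.48334728 -0.02217068  0.30412049] [ 7.03056939e-01  7.11131163e-01  1.84105623e-03 -1.40833727e-04]
[[1.0, 0.01, 0.005, 0.483], [0.011, -0.959, -0.284, 0.05], [0.002, 0.284, -0.959, 0.447], [0.0, 0.0, 0.0, 1.0]]
0.004 2366 [ 0.4555 -0.0904  0.0078] [0.5492 0.1682 0.0149] [0.4634 0.0541 0.0101] [490.5  39.5] [119.6 263. ] 0.33696359395980835
0.027 2574 [ 0.4654 -0.0757  0.0284] [0.539  0.1644 0.0323] [0.4972 0.1371 0.0302] [486.3  43.8] [109.  243.1] 0.6161451935768127
0.037 6209 [ 0.4674 -0.0127  0.0381] [0.5381 0.1615 0.0424] [0.5009 0.0688 0.0402] [504.8  45.5] [103.7 238.6] 12.698939323425293
0.05 1312 [ 0.4729 -0.1066  0.0506] [0.5301 0.1092 0.0614] [ 0.5011 -0.038   0.0577] [503.8  27.3] [ 93.8 269.4] 12.78641414642334
0.0705 727 [ 0.4967 -0.0281  0.0726] [0.5087 0.0984 0.0783] [0.5025 0.0637 0.0758] [500.3  10.6] [ 23.1 178. ] 0.8535030484199524
0.092 389 [ 0.4903 -0.0495  0.0925] [ 0.514  -0.0251  0.0998] [ 0.502  -0.0363  0.0978] [502.4 -37.3] [26.2 24.8] 13.802332878112793
```

View pics/w1.png

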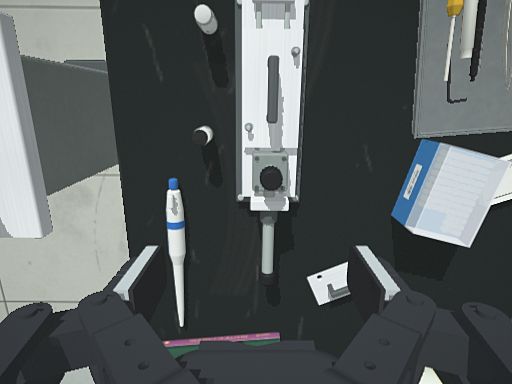

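The wrist view shows the slide vertical, with the handle bar at (273,90), the knob at (270,178), the pins at (296,51) and (249,127), and the vials at (206,18) and (203,135). I'll get the yaw next.

Run:
```python
from h import *
s=read_state();c=camera('wrist');W=cloud(c,s)
print(s['ee_pos'],R.from_quat(s['tcp_rot']).as_euler('xyz',degrees=True))
def sel(lo,hi,x0,x1,y0,y1):
    return W[(W[...,2]>lo)&(W[...,2]<hi)&(W[...,0]>x0)&(W[...,0]<x1)&(W[...,1]>y0)&(W[...,1]<y1)]
q=sel(.072,.08,.485,.52,.02,.11);r=cv2.minAreaRect(q[:,:2].astype(np.float32)*1000);print('bar',len(q),r,np.percentile(q[:,1],[1,99]),q.mean(0))
q=sel(.094,.11,.48,.52,-.06,0);print('knob',cv2.minEnclosingCircle(q[:,:2].astype(np.float32)*1000),q.mean(0))
q=sel(.037,.043,.45,.55,-.005,.15)
for side in(0,1):
    e=[]
    for y in np.arange(0,.125,.004):
        k=q[abs(q[:,1]-y)<.002]
        if len(k)>5:e.append((y,[k[:,0].min(),k[:,0].max()][side]))
    e=np.array(e);p=np.polyfit(e[:,0],e[:,1],1);print('edge',np.degrees(p[0]),np.polyval(p,.06))
```

```text
[ 0.48260442 -0.02542046  0.30360412] [ 1.79956831e+02 -4.62484628e-02  9.04700953e+01]
bar 723 ((502.7262268066406, 63.255836486816406), (73.25635528564453, 12.00790023803711), 89.94135284423828) [0.02705576 0.09867326] [0.50258417 0.06396424 0.07566667]
knob ((502.75872802734375, -36.96460723876953), 13.187999725341797) [ 0.50211382 -0.03661953  0.09765479]
edge 0.2295644381347401 0.4677172678486131
edge 0.137513870239149 0.5382607249126692
```

Bar centre is (0.5027, 0.0633) and knob centre (0.5027, -0.037). They are 100 mm apart, as they should be. The yaw is about 0. I'll move above the handle.

```bash
python3 -m inch '0.074 0.02 0 0 0 0.1 85;0.074 0.02 0.04 0 0 0 85;0.074 0.01 0.08 0 0 0 85;0 0 0.08 0 0 0 85;0 0 0.08 0 0 0 85;0 0 0.08 0 0 0 85;0 0 0.07 0 0 0 85;0 0 0.03 0 0 0 85;0 0 0 0 0 0 85;0 0 0 0 0 0 85'
python3 -c "
from h import *
s=read_state();print(s['ee_pos'],R.from_quat(s['tcp_rot']).as_euler('xyz',degrees=True))"
```

```text
clock: 4.12
ee_pos: [0.5026, 0.0579, 0.1212]
tcp_rot: [0.709, 0.705, -0.0, 0.0]
wrist_force: [-0.2, 0.1, 1.3]
finger_gap: 0.0851
finger_force: 0.0
[0.5026416  0.05792247 0.12117903] [1.79999881e+02 1.54559346e-02 8.96163239e+01]
```

```bash
python3 -m inch '0.013 0 0.03 0 0 -0.1 60;0 0 0.04 0 0 0 40;0 0 0.04 0 0 0 40;0 0 0.04 0 0 0 40;0 0 0.023 0 0 0 40;0 0 0 0 0 0 40;0 0 0 0 0 0 40' 60
python3 -m inch '0 0 0 0 0 0 0;0 0 0 0 0 0 0;0 0 0 0 0 0 0;0 0 0 0 0 0 0;0 0 0 0 0 0 0;0 0 0 0 0 0 0' 60
python3 -c "
from h import *
s=read_state();print(s['ee_pos'],R.from_quat(s['tcp_rot']).as_euler('xyz',degrees=True))"
```

```text
clock: 4.7
ee_pos: [0.5028, 0.0643, 0.0522]
tcp_rot: [0.706, 0.708, 0.0, 0.0]
wrist_force: [0.8, 0.2, 0.4]
finger_gap: 0.04
finger_force: 0.0
clock: 5.2
ee_pos: [0.5029, 0.0641, 0.0526]
tcp_rot: [0.706, 0.708, 0.001, 0.001]
wrist_force: [-1.4, -0.8, 6.0]
finger_gap: 0.0108
finger_force: 59.1
[0.50289755 0.06407632 0.05256192] [1.79906732e+02 1.12412662e-02 9.01717979e+01]
```

Gripped, gap 10.8 mm. Now lift straight up.

```bash
python3 -m inch '0 0 -0.012 0 0 0 0;0 0 -0.012 0 0 0 0;0 0 -0.012 0 0 0 0;0 0 -0.012 0 0 0 0;0 0 -0.012 0 0 0 0;0 0 -0.02 0 0 0 0;0 0 -0.02 0 0 0 0;0 0 -0.03 0 0 0 0;0 0 -0.03 0 0 0 0;0 0 0 0 0 0 0'
python3 - <<'E'
from h import *
for n in('side','top'):
    c=camera(n);W=cloud(c)
    if n=='side':save('s2.png',c['img'][120:300,180:400])
    if n=='top':
        m=(W[...,2]>.08)&(W[...,2]<.115)&(abs(W[...,0]-.5)<.08)&(abs(W[...,1]-.07)<.1);print(m.sum(),np.median(W[m],0))
        # free table check: anything >4mm high in planned area
        b=(W[...,0]>.36)&(W[...,0]<.66)&(W[...,1]>.2)&(W[...,1]<.46)&(W[...,2]>.006)
        k,l,st,ce=cv2.connectedComponentsWithStats(b.astype(np.uint8))
        for i in range(1,k):
            if st[i,4]>4:
                q=W[l==i];print(st[i,4],q.min(0).round(3),q.max(0).round(3))
E
```

```text
clock: 6.03
ee_pos: [0.5041, 0.0646, 0.1186]
tcp_rot: [0.706, 0.708, 0.002, 0.002]
wrist_force: [-0.3, 0.6, -2.0]
finger_gap: 0.011
finger_force: 58.6
229 [0.49456125 0.11333946 0.10610995]
78 [0.628 0.32  0.007] [0.66  0.362 0.051]
8 [0.423 0.243 0.006] [0.431 0.258 0.008]
6 [0.408 0.269 0.006] [0.419 0.281 0.009]
53 [0.362 0.234 0.006] [0.411 0.265 0.034]
```

View pics/s2.png

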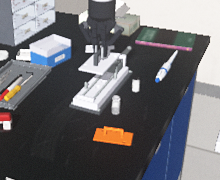

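The cover is clear of the pins (crop: plate level at about (100,63), above the slide). Now I carry it left to about (0.52, 0.32), which is free.

```bash
python3 -m inch '0.04 0.005 0 0 0 0 0;0.08 0.005 0 0 0 0 0;0.08 0.005 0 0 0 0 0;0.08 0.005 0 0 0 0 0;0.08 0.005 0 0 0 0 0;0.08 0.005 0 0 0 0 0;0.08 0.005 0 0 0 0 0;0.08 0.005 0 0 0 0 0;0.04 0 0 0 0 0 0;0 0 0 0 0 0 0'
python3 -m inch '0 0 0.03 0 0 0 0;0 0 0.06 0 0 0 0;0 0 0.06 0 0 0 0;0 0 0.05 0 0 0 0;0 0 0.03 0 0 0 0;0 0 0.01 0 0 0 0;0 0 0 0 0 0 0;0 0 0 0 0 0 0'
python3 -c "
from h import *
s=read_state();print(s['ee_pos'],R.from_quat(s['tcp_rot']).as_euler('xyz',degrees=True))"
```

```text
clock: 6.97
ee_pos: [0.5156, 0.3255, 0.1153]
tcp_rot: [0.704, 0.71, 0.001, -0.002]
wrist_force: [-0.5, 1.2, -2.3]
finger_gap: 0.0109
finger_force: 58.6
clock: 7.63
ee_pos: [0.5179, 0.3192, 0.0195]
tcp_rot: [0.706, 0.708, -0.0, 0.0]
wrist_force: [0.2, -0.4, -1.6]
finger_gap: 0.0108
finger_force: 58.6
[0.51791865 0.31917152 0.01954072] [1.79981133e+02 1.99130823e-02 9.01110973e+01]
```

Still hanging (−1.6 N) about 2 mm up. I'll lower it gently and release.

```bash
python3 -m inch '0 0 0.003 0 0 0 0;0 0 0.002 0 0 0 0;0 0 0.001 0 0 0 0;0 0 0 0 0 0 0'
python3 -m inch '0 0 0 0 0 0 20;0 0 0 0 0 0 35;0 0 0 0 0 0 35;0 0 0 0 0 0 35;0 0 -0.02 0 0 0 35;0 0 -0.05 0 0 0 35;0 0 -0.07 0 0 0 85;0 0 -0.08 0 0 0 85;0 0 -0.08 0 0 0 85;0 0 -0.08 0 0 0 85'
```

```text
clock: 7.97
ee_pos: [0.5178, 0.3199, 0.0177]
tcp_rot: [0.706, 0.708, 0.0, 0.0]
wrist_force: [-1.0, -1.3, 2.1]
finger_gap: 0.0106
finger_force: 59.1
clock: 8.8
ee_pos: [0.5172, 0.3201, 0.1712]
tcp_rot: [0.706, 0.708, 0.0, -0.0]
wrist_force: [1.5, 0.3, 0.3]
finger_gap: 0.0813
finger_force: 0.0
```

```bash
python3 -m inch '-0.04 -0.005 -0.06 0 0 0 85;-0.08 -0.005 -0.04 0 0 0 85;-0.1 -0.005 0 0 0 0 85;-0.1 -0.005 0 0 0 0 85;-0.1 -0.005 0 0 0 0 85;-0.1 -0.005 0 0 0 0 85;-0.1 -0.005 0 0 0 0 85;-0.1 0 0 0 0 0 85;-0.1 0 0 0 0 0 85;-0.06 0 0 0 0 0 85'
python3 -m inch '-0.01 0 0 0 0 0 85;0 0 0 0 0 0 85;0 0 0 0 0 0 85'
python3 - <<'E'
from h import *
s=read_state();c=camera('wrist');W=cloud(c,s);print(s['clock'],s['ee_pos'],R.from_quat(s['tcp_rot']).as_euler('xyz',degrees=True))
q=W[(W[...,2]>.094)&(W[...,2]<.11)&(abs(W[...,0]-.5)<.03)&(abs(W[...,1]+.037)<.03)];print('knob',len(q),cv2.minEnclosingCircle(q[:,:2].astype(np.float32)*1000),q.mean(0))
c=camera('top');W=cloud(c);save('t3.png',cv2.resize(c['img'][150:270,130:370],(720,360)))
for lo,hi in((.003,.01),(.025,.045)):
    q=W[(W[...,2]>lo)&(W[...,2]<hi)&(abs(W[...,0]-.52)<.06)&(abs(W[...,1]-.32)<.09)];r=cv2.minAreaRect(q[:,:2].astype(np.float32)*1000);print(len(q),r,np.median(q[:,2]))
E
```

```text
clock: 9.63
ee_pos: [0.504, -0.0369, 0.2097]
tcp_rot: [0.708, 0.706, -0.001, 0.001]
wrist_force: [-0.5, -0.4, -0.4]
finger_gap: 0.0851
finger_force: 0.0
clock: 9.88
ee_pos: [0.5046, -0.0349, 0.2097]
tcp_rot: [0.706, 0.709, 0.0, 0.0]
wrist_force: [0.7, 0.3, 0.3]
finger_gap: 0.085
finger_force: 0.0
9.8833 [ 0.50458796 -0.03486673  0.20969384] [ 1.79958781e+02 -3.84625795e-02  9.02299481e+01]
knob 662 ((502.25555419921875, -37.20713424682617), 13.453535079956055) [ 0.5022639  -0.03643269  0.09763504]
621 ((519.6632080078125, 319.943603515625), (117.8897933959961, 180.05955505371094), 0.252032995223999) 0.005639456578006241
61 ((516.60205078125, 316.1904296875), (11.088704109191895, 72.29777526855469), 0.0468609444797039) 0.040731605135863935
```

View pics/t3.png

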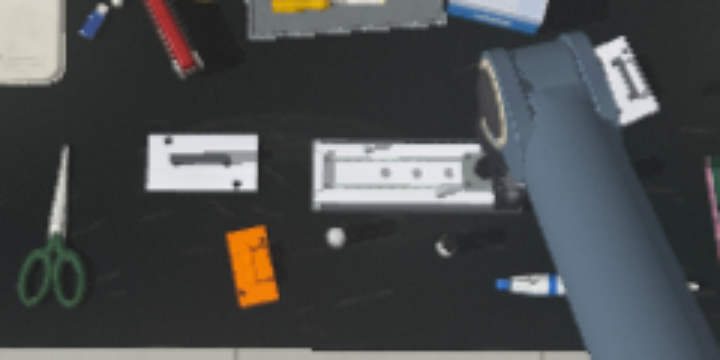

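The cover lies flat at crop (203,163), clear of the slide, and the vials haven't moved. Next I go down onto the knob.

```bash
python3 -m inch '-0.006 -0.006 0.04 0 0 0 85;0 0 0.07 0 0 0 70;0 0 0.07 0 0 0 60;0 0 0.07 0 0 0 50;0 0 0.05 0 0 0 50;0 0 0.03 0 0 0 50;0 0 0.018 0 0 0 50;0 0 0 0 0 0 50;0 0 0 0 0 0 50'
python3 -m inch '0 0 0 0 0 0 0;0 0 0 0 0 0 0;0 0 0 0 0 0 0;0 0 0 0 0 0 0;0 0 0 0 0 0 0' 60
```

```text
clock: 10.73
ee_pos: [0.5029, -0.0377, 0.0707]
tcp_rot: [0.706, 0.709, 0.001, 0.0]
wrist_force: [0.5, -0.5, -0.3]
finger_gap: 0.0497
finger_force: 0.0
clock: 11.15
ee_pos: [0.5014, -0.0384, 0.0714]
tcp_rot: [0.706, 0.708, -0.001, 0.0]
wrist_force: [-5.5, 0.7, 9.1]
finger_gap: 0.0242
finger_force: 58.6
```

Gripped, gap 24 mm. I raise the plunger about 14 mm.

```bash
python3 -m inch '0 0 -0.009 0 0 0 0;0 0 -0.009 0 0 0 0;0 0 -0.009 0 0 0 0;0 0 -0.008 0 0 0 0;0 0 0 0 0 0 0;0 0 0 0 0 0 0' 80
python3 -c "
from h import *
s=read_state();print(s['ee_pos'],s['wrist_force'])"
```

```text
clock: 11.65
ee_pos: [0.5013, -0.0384, 0.0837]
tcp_rot: [0.706, 0.708, -0.0, -0.001]
wrist_force: [-1.1, 0.9, -9.5]
finger_gap: 0.0235
finger_force: 78.9
[ 0.50134273 -0.03842133  0.08366716] [-1.0809484   0.88210344 -9.46405293]
```

```bash
python3 -m inch '0 0 -0.003 0 0 0 0;0 0 0 0 0 0 0;0.01 0 0 0 0 0 0;0.02 0 0 0 0 0 0;0.02 0 0 0 0 0 0;0.02 0 0 0 0 0 0;0.02 0 0 0 0 0 0;0.01 0 0 0 0 0 0;0 0 0 0 0 0 0;0 0 0 0 0 0 0'
python3 - <<'E'
from h import *
c=camera('side')
s=read_state();print(s['ee_pos'],s['wrist_force'])
E
```

```text
clock: 12.48
ee_pos: [0.5015, 0.0034, 0.0852]
tcp_rot: [0.705, 0.709, 0.0, -0.001]
wrist_force: [-5.7, 2.5, -8.9]
finger_gap: 0.0236
finger_force: 78.9
[0.50147708 0.00309285 0.08512536] [-4.6234014   1.96922714 -8.91006018]
```

```bash
python3 -m inch '0 0 0 0 0 0 0;0 0 0 0 0 0 0;0 0 0 0 0 0 0'; python3 -m inch '-0.002 0 0 0 0 0 0;0 0 0 0 0 0 0;0 0 0 0 0 0 0;0 0 0 0 0 0 0'
```

```text
clock: 12.78
ee_pos: [0.5015, 0.0026, 0.0851]
tcp_rot: [0.706, 0.708, 0.0, -0.001]
wrist_force: [-4.4, 2.1, -9.0]
finger_gap: 0.0234
finger_force: 78.9
clock: 13.12
ee_pos: [0.5015, 0.0017, 0.0851]
tcp_rot: [0.706, 0.708, 0.0, -0.001]
wrist_force: [-5.2, 2.1, -9.3]
finger_gap: 0.0237
finger_force: 78.9
```

Now lower towards home, watching the force.

```bash
python3 -m inch '0 0 0.006 0 0 0 0;0 0 0.006 0 0 0 0;0 0 0 0 0 0 0'; python3 -m inch '0 0 0.006 0 0 0 0;0 0 0.006 0 0 0 0;0 0 0 0 0 0 0';python3 -m inch '0 0 0.006 0 0 0 0;0 0 0 0 0 0 0;0 0 0 0 0 0 0'
```

```text
clock: 13.37
ee_pos: [0.5015, 0.0016, 0.0801]
tcp_rot: [0.706, 0.708, 0.0, -0.001]
wrist_force: [-5.8, 2.0, -8.0]
finger_gap: 0.0237
finger_force: 79.1
clock: 13.62
ee_pos: [0.5015, 0.0016, 0.0755]
tcp_rot: [0.706, 0.708, -0.0, -0.001]
wrist_force: [-5.7, 1.7, -6.6]
finger_gap: 0.0234
finger_force: 79.2
clock: 13.87
ee_pos: [0.5015, 0.0016, 0.0733]
tcp_rot: [0.706, 0.708, -0.0, -0.001]
wrist_force: [-6.3, 1.5, -6.0]
finger_gap: 0.0234
finger_force: 79.3
```

The spring force is falling smoothly, so the pin is entering the hole. I continue until the force turns upward.

```bash
python3 -m inch '0 0 0.004 0 0 0 0;0 0 0 0 0 0 0;0 0 0 0 0 0 0'; python3 -m inch '0 0 0.003 0 0 0 0;0 0 0 0 0 0 0;0 0 0 0 0 0 0';python3 -m inch '0 0 0.003 0 0 0 0;0 0 0 0 0 0 0;0 0 0 0 0 0 0'
```

```text
clock: 14.12
ee_pos: [0.5015, 0.0016, 0.0718]
tcp_rot: [0.706, 0.708, -0.0, -0.001]
wrist_force: [-6.8, 1.8, -5.7]
finger_gap: 0.0233
finger_force: 79.4
clock: 14.37
ee_pos: [0.5016, 0.0016, 0.0716]
tcp_rot: [0.706, 0.708, -0.0, -0.0]
wrist_force: [-9.3, 1.2, 1.8]
finger_gap: 0.0231
finger_force: 80.3
clock: 14.62
ee_pos: [0.5017, 0.0016, 0.0715]
tcp_rot: [0.706, 0.708, -0.001, 0.0]
wrist_force: [-12.1, 0.7, 12.6]
finger_gap: 0.0235
finger_force: 81.4
```

Hard stop at z = 0.0716, the same as the home height at the start. I ease the press slightly and check in pictures.

```bash
python3 -m inch '0 -0.002 -0.001 0 0 0 0;0 0 0 0 0 0 0;0 0 0 0 0 0 0;0 0 0 0 0 0 0'
python3 - <<'E'
from h import *
s=read_state();c=camera('wrist');d=camera('side')
im=np.hstack([cv2.resize(c['img'],(400,300)),cv2.resize(d['img'][140:290,200:400],(400,300))]);save('f.png',im)
W=cloud(c,s)
q=W[(W[...,2]>.055)&(W[...,2]<.061)&(abs(W[...,0]-.502)<.03)&(abs(W[...,1])<.06)];print('carriage top y',np.percentile(q[:,1],[1,50,99]),len(q))
W=cloud(d)
q=W[(W[...,2]>.053)&(W[...,2]<.061)&(abs(W[...,0]-.502)<.03)&(abs(W[...,1])<.06)];print('side carriage y',len(q),np.percentile(q[:,1],[1,50,99]) if len(q) else '')
E
```

```text
clock: 14.95
ee_pos: [0.5016, 0.0017, 0.0715]
tcp_rot: [0.706, 0.708, 0.0, 0.0]
wrist_force: [-9.2, -0.0, 7.1]
finger_gap: 0.0233
finger_force: 80.8
carriage top y [0.00264059 0.01798669 0.02755903] 3131
side carriage y 102 [-0.04767991  0.01581881  0.03055174]
```

View pics/f.png

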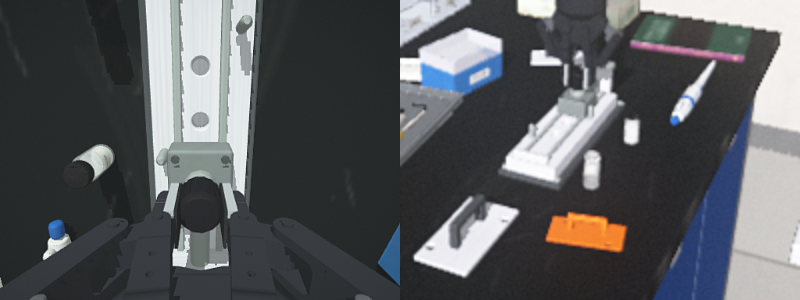

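The carriage's front edge at y = 0.028 puts its centre at 0.003, which is the next hole. Two free holes are still visible ahead at (200,65) and (200,120), both vials are standing, and the cover lies flat at (467,235) in the side half.

```bash
python3 -c "
from cell import sign_off
print(sign_off())"
```

```text
the job is handed in; nothing more can be done
None
```

The job is done and handed in at about 15 s on the clock: the cover lies flat on the worktop to the left of the slide, the carriage is one hole in with the pin fully home, the gripper still holds the knob, and I saw nothing else disturbed.

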